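# Shift the stage's feed lever into third

### The job

On the measuring stage's gearbox, the ball-knobbed lever stands in the left-hand leg of its H-shaped gate, seen from the robot. Push it with closed fingertips, without gripping or forcing it: across into the right-hand leg, then forward, away from the robot, all the way into the third slot (far right), and leave it there. Leave the oil bottle and the gauges standing nearby where they are.

Things in the scene. Friction and masses are not known exactly. Their poses are not given: they have to be found in the camera images.
- gate_centre (a point): Middle of the H gate, on top of the gearbox's aluminium gate plate (130 mm square, 105 mm above the bench); fixed, placed and turned anew each time. x axis forward (away from the robot), y left, z up. The H: two legs along x, 54 mm long, 16 wide, their middles 18 mm left and right of this point, joined here by a cross channel along y, 18 wide. Slots: 1 far left, 2 near left, 3 far right, 4 near right.
- stage_centre (a point): Middle of the top of the round stage (210 mm across, 115 mm high), on the same base as the gearbox, 185 mm forward of gate_centre. Fixed; two small adjusting knobs stick out at its sides. All of it is lower than the lever's knob.
- lever: Steel stem, 10 mm thick, with a black ball knob, 32 mm across, on top. Origin: the ball's centre; z axis up along the stem. It pivots about a fixed point 70 mm below gate_centre, 145 mm from the ball's centre, which moves about 38 mm left/right and 42 mm forward/back, 165 to 180 mm above the bench. No springs: friction holds it where it is left; 3 to 4 N at the ball moves it; the gate stops the stem.
- across (a joint): Sideways lean of the lever in rad: 0 upright, positive to the right (-y of the gate), negative to the left. About -0.27 in the left leg, +0.27 in the right leg (play about 0.02 each way).
- fore (a joint): Forward lean of the lever in rad: 0 in the cross channel (where it can move across while within about 0.05 of 0), positive forward (away from the robot), negative towards the robot. About +0.29 at the far end of a forward slot, -0.29 at the end of a near slot. At the start it is anywhere between the ends of the left leg.
- oil_bottle_mid (a point): Small clear oil bottle with a black cap, 38 mm diameter, 95 mm tall, standing loose on the bench beside the gearbox; the point is half-way up. To be left alone.
- plug_gauge_mid (a point): Steel plug gauge, a turned pin 75 mm tall, 26 mm diameter at its foot, standing loose on the bench; the point is half-way up. To be left alone.
- ring_gauge_mid (a point): Dark steel setting ring, 54 mm outside diameter, 30 mm bore, 22 mm high, lying flat and loose on the bench; the point is half-way up. To be left alone.

How it is judged:
By the outcome, as a careful person would: the job done as asked, in the order asked, and still so for the second after the job is handed in, with the robot touching nothing.
It also fails if it takes over 67 s, if anything falls off the work surface, if the arm or the gripper's body presses on something with over 40 N, if the wrist force passes 120 N, or if a joint passes its speed limit or range.

### The arm

A 6-joint arm with a two-finger parallel gripper is mounted at the origin on the work surface. World frame = base frame: x ahead of the robot, y to its left, z up, the work surface at z = 0. Lengths are in m, angles in degrees, forces in N, time in s.
With the tool pointing down it reaches from about 0.375 to 0.9 m from the base axis. Payload 3.1 kg.
Tool frame: the origin (TCP) lies at the very end of the fingers, on their centre line; the grasp point (between the pads) lies behind it (bot.grip_depth is the z of the grasp point in the tool frame, in m); z points along the fingers, y is the direction in which the jaws open and shut (so a half turn about z gives the same grasp; the last joint's range is limited). The gripper opens to 87 mm and grips with 3 to 60 N. Pads are 19 mm wide; open, the fingers measure 117 mm over their backs; the gripper's body (75 mm by 190 mm) begins 51 mm behind the grasp point.
Start: joints at [-10.227, 30.224, 82.088, -0, 67.689, -10.227], TCP at [0.625, 0, 0.223] pointing down, gripper open.
Joint ranges: [-176.69, 176.69], [-43.24, 126.21], [12.49, 139.97], [-82, 262], [0, 151.66], [-163.58, 163.58]. Speed limits (degrees/s): [159.86, 159.86, 180, 180, 180, 180].

### API

Orientations are given as a 3x3 rotation matrix whose columns are the frame's x, y, z axes.
In Python, from rig import bot, vision gives the robot as it stands. The module is installed in compiled form; this text tells all that it offers.
- The arm moves only by the shell command python3 -m jog 'ROWS'. ROWS is JSON, a list of rows, each a list of 3 entries, a list of its own where there are three numbers: the shift along the tool's x, y, z in mm, then the turn, a rotation vector about the tool's x, y, z in degrees, then the closure, from 0 (fully open) to 1 (shut). In form: [[[dx, dy, dz], [wx, wy, wz], fingers], ...]. A call has 1 to 12 rows; each row is the pose to reach, as a shift and turn from the pose commanded when the call began, along the tool's axes at that moment; what a row does not reach only later rows make up. A row lasts 1/12 s, in which the tool goes at most 41.7 mm and 7.16 degrees, less where a joint would pass 70% of its speed; a pose out of reach is approached as far as the arm can. A call with a gripper value outside its range is refused whole. The fingers move at their own pace and stop on an object; the grip force is fixed at half the most. Time passes only in rows, so rows that repeat a pose let the fingers close. It gives the time, the measured TCP pose, the force and the opening at its end, in the units of the state.
- bot.read_state(): the state, without advancing time (a new reading comes with each control period).
- vision.capture(name): name is "scene" or "side" or "wrist"; returns the picture (400x640x3 uint8, red, green, blue); there is no depth.
- vision.camera_info(name): a dict with "intrinsics" (3x3 intrinsics, pixels), "camera_from_world" (4x4, takes a point from world to camera coordinates); the wrist camera has in their place "mount" (4x4, takes a point from camera to tool coordinates, whose origin is the TCP and whose axes are the flange's). Camera axes: x right, y up, looking along -z (the intrinsics and any distortion apply to the point x, -y, -z); pixel columns grow to the right and rows downward; lengths in m; the calibration is good to about 2 mm. A picture is of the moment at which its call begins: read the wrist's pose just before it. camera_info takes no time and is no camera call.
- bot.hand_in(): hands the job in, once; it reports no verdict.
The state is a dict: "time_s": time; "joint_positions": joint angles; "qvel": joint speeds; "tau": joint torques, N m; "position": TCP position; "tcp_rot": TCP orientation; "force": force on the tool from outside, world axes, zero at the start; "moment": the same for the moment, N m; "opening": opening from 0.0 (shut) to 1.0 (fully open).
Only numpy, scipy, OpenCV 4.12 (cv2) and the standard library are available. Lean on these libraries where they do the work, as an engineer would, in place of code of your own. Each camera call takes 0.05 s, during which the arm holds its last target. There are 200 camera calls.

## Working session

There is one attempt and no reset: what is moved stays moved. The work goes in short steps, Python scripts to look and compute and a shell command to move; the robot and the scene stay as the last step left them, time stands still between calls to the robot, and variables do not carry over. Pictures are saved under pics/ and viewed, about 8 in all and at most 12, crops included, and the job is handed in when it is done.

```bash
mkdir -p pics; cat > h.py <<'E'
import numpy as np, cv2
from rig import bot, vision
def cam(n):
    i=vision.camera_info(n); K=np.array(i["intrinsics"])
    if "camera_from_world" in i: T=np.linalg.inv(np.array(i["camera_from_world"]))
    else:
        s=bot.read_state(); W=np.eye(4); W[:3,:3]=s["tcp_rot"]; W[:3,3]=s["position"]; T=W@np.array(i["mount"])
    return K,T
def ray(c,u,v):
    K,T=c; d=np.linalg.inv(K)@[u,v,1]; d=T[:3,:3]@[d[0],-d[1],-d[2]]
    return T[:3,3],d/np.linalg.norm(d)
def onz(c,u,v,z):
    o,d=ray(c,u,v); return o+d*(z-o[2])/d[2]
def cross(a,b):
    (o1,d1),(o2,d2)=a,b
    s=np.linalg.lstsq(np.c_[d1,-d2],o2-o1,rcond=None)[0]
    p,q=o1+s[0]*d1,o2+s[1]*d2; return (p+q)/2,np.linalg.norm(p-q)
def proj(c,p):
    K,T=c; x=np.linalg.inv(T)@np.r_[p,1]; x=K@[x[0],-x[1],-x[2]]; return x[:2]/x[2]
def snap(n,f):
    im=vision.capture(n); cv2.imwrite("pics/"+f,im[:,:,::-1]); return im
E
python3 - <<'E'
from h import *
for n in ("scene","side","wrist"):
    print(n,{k:np.round(v,3).tolist() if not isinstance(v,str) else v for k,v in vision.camera_info(n).items()})
    snap(n,n+"0.png")
s=bot.read_state(); print(s["tcp_rot"],s["time_s"],bot.grip_depth)
E
```

```text
scene {'intrinsics': [[416.257, 0.0, 320.747], [0.0, 416.257, 202.209], [0.0, 0.0, 1.0]], 'camera_from_world': [[-0.373, 0.928, -0.012, 0.172], [-0.765, -0.299, 0.571, 0.386], [0.526, 0.222, 0.821, -1.388], [0.0, 0.0, 0.0, 1.0]]}
side {'intrinsics': [[390.114, 0.0, 317.17], [0.0, 390.114, 194.698], [0.0, 0.0, 1.0]], 'camera_from_world': [[-0.977, -0.212, -0.017, 0.584], [0.119, -0.613, 0.781, -0.179], [-0.176, 0.761, 0.624, -0.785], [0.0, 0.0, 0.0, 1.0]]}
wrist {'intrinsics': [[277.459, 0.0, 321.062], [0.0, 277.459, 198.591], [0.0, 0.0, 1.0]], 'mount': [[-0.001, 0.96, 0.28, 0.076], [1.0, 0.001, 0.0, 0.0], [0.0, 0.28, -0.96, -0.163], [0.0, 0.0, 0.0, 1.0]]}
[[-1.54310097e-05  9.99998647e-01 -1.64468577e-03]
 [ 9.99999959e-01  1.59030726e-05  2.87010483e-04]
 [ 2.87036250e-04 -1.64468128e-03 -9.99998606e-01]] 0.15 -0.0187
```

View pics/scene0.png

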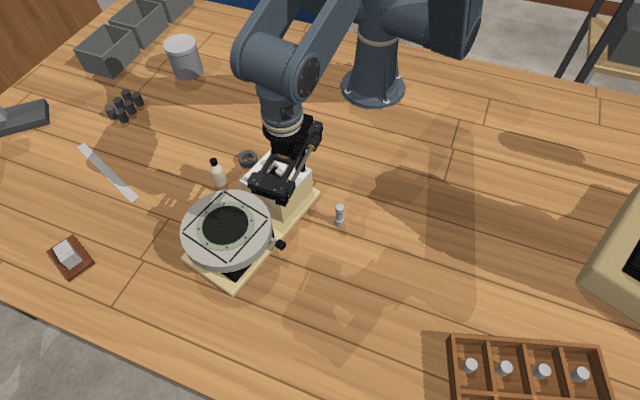

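View pics/side0.png

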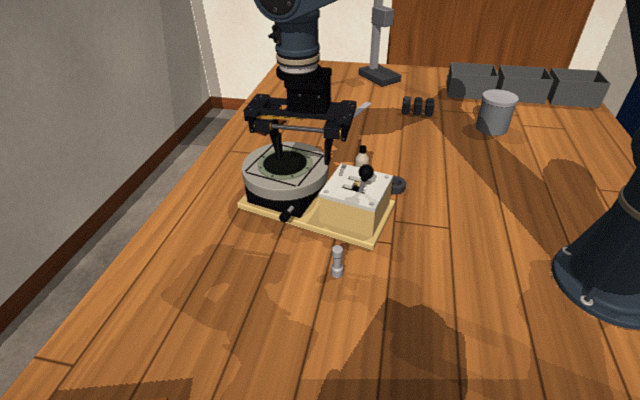

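View pics/wrist0.png

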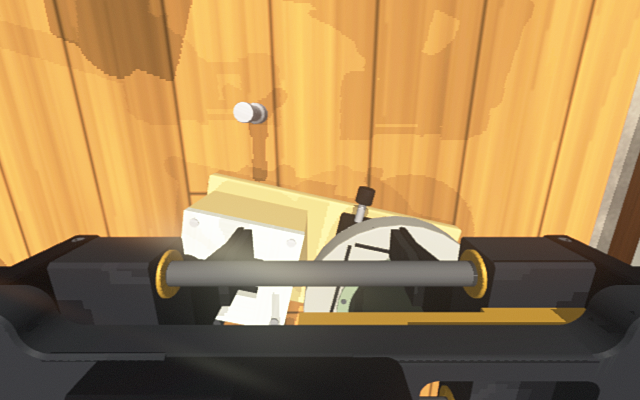

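The gripper hides the gate, so I raise it and pull it back while closing the fingers. The side view shows the knob at (366,172), the gate plate around (357,185) and the plug gauge on the left at (338,262). The bottle and ring are to the right, beyond the gearbox.

```bash
python3 -m jog '[[[0,0,-40],[0,0,0],1],[[0,0,-80],[0,0,0],1],[[0,-30,-110],[0,0,0],1],[[0,-60,-140],[0,0,0],1],[[0,-95,-160],[0,0,0],1],[[0,-130,-170],[0,0,0],1],[[0,-160,-170],[0,0,0],1],[[0,-160,-170],[0,0,0],1],[[0,-160,-170],[0,0,0],1]]'
python3 - <<'E'
from h import *
a=snap("scene","s1.png"); b=snap("side","d1.png")
A=cv2.resize(a[120:300,160:360],None,fx=4,fy=4,interpolation=2)
B=cv2.resize(b[130:290,230:430],None,fx=4,fy=4,interpolation=2)
cv2.imwrite("pics/s1c.png",A[:600,:,::-1]); cv2.imwrite("pics/d1c.png",B[:600,:,::-1])
E
```

```text
time_s: 0.9
position: [0.4637, 0.0003, 0.3931]
tcp_rot: [[0.0, 1.0, 0.001], [1.0, -0.0, -0.0], [-0.0, 0.001, -1.0]]
force: [1.4, -0.8, 0.6]
opening: 0.399
```

View pics/s1c.png

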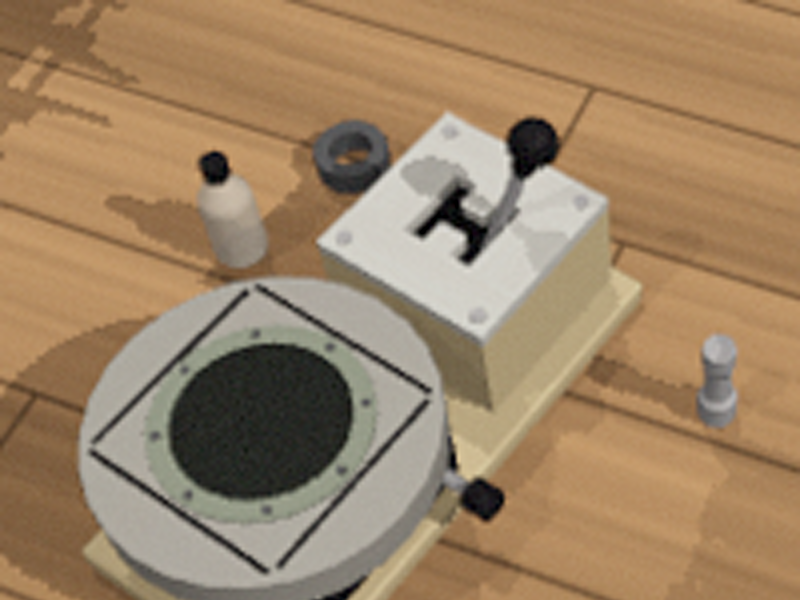

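View pics/d1c.png

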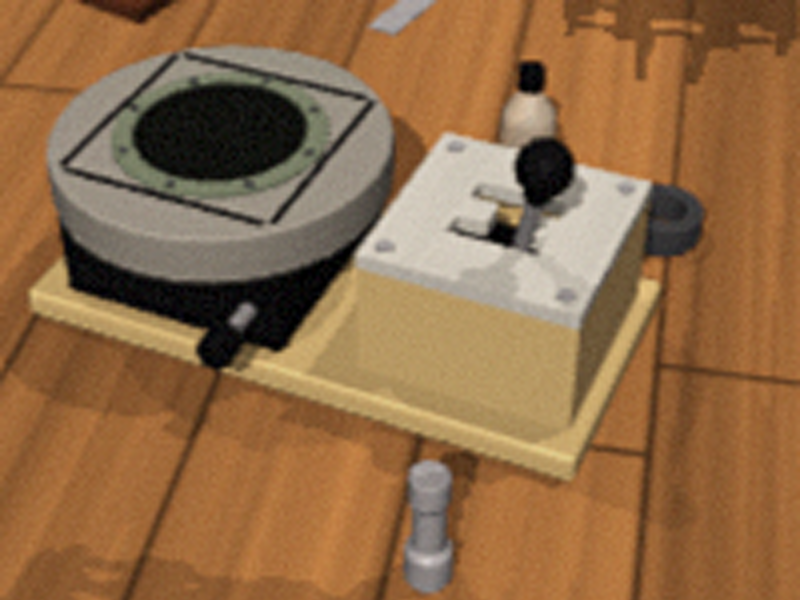

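Scene crop: plate corners at (447,113), (607,203), (484,340) and (318,243), ball at (533,145). Side crop: plate corners at (447,135), (652,183), (580,325) and (358,265), ball at (545,172). The lever is in the near-left part of the gate. Now I triangulate.

```bash
python3 - <<'E'
from h import *
cs,cd=cam("scene"),cam("side")
f=lambda p:(160+p[0]/4-.4,120+p[1]/4-.4); g=lambda p:(230+p[0]/4-.4,130+p[1]/4-.4)
S=dict(NR=(447,113),NL=(607,203),FL=(484,340),FR=(318,243),sNR=(450,131),sNL=(582,201),sFL=(478,315),sFR=(344,237),ball=(533,145))
D=dict(FR=(447,135),NR=(652,183),NL=(580,325),FL=(358,265),sFR=(456,146),sNR=(626,187),sNL=(567,295),sFL=(385,246),ball=(545,172))
P={}
for k in S:
    p,e=cross(ray(cs,*f(S[k])),ray(cd,*g(D[k]))); P[k]=p
    print(k,p.round(4),round(e,4), onz(cs,*f(S[k]),.105).round(4)[:2], onz(cd,*g(D[k]),.105).round(4)[:2])
for pre in ("","s"):
    q=[P[pre+k] for k in("NR","NL","FL","FR")]; c=np.mean(q,0)
    x=(q[2]+q[3]-q[0]-q[1]); y=q[1]+q[2]-q[0]-q[3]
    print(c.round(4),np.degrees(np.arctan2(x[1],x[0])),np.degrees(np.arctan2(-y[0],y[1])))
    yaw=np.arctan2(x[1]-y[0],x[0]+y[1]); R=np.array([[np.cos(yaw),-np.sin(yaw)],[np.sin(yaw),np.cos(yaw)]])
    b=R.T@(P["ball"]-c)[:2]; h=P["ball"][2]-c[2]+.07
    print("yaw",np.degrees(yaw),"ball gate",b.round(4),h, "across",np.arctan2(-b[1],h),"fore",np.arctan2(b[0],h))
E
```

```text
NR [ 0.4486 -0.1445  0.1035] 0.0029 [ 0.4513 -0.1426] [ 0.4478 -0.1445]
NL [ 0.477  -0.0183  0.0976] 0.0017 [ 0.4834 -0.0151] [ 0.4762 -0.0107]
FL [ 0.6021 -0.0462  0.0973] 0.0006 [ 0.6069 -0.0431] [ 0.5999 -0.0373]
FR [ 0.5744 -0.1736  0.1016] 0.0035 [ 0.5782 -0.1703] [ 0.573  -0.1712]
sNR [ 0.4632 -0.1352  0.1051] 0.0032 [ 0.4648 -0.1339] [ 0.4623 -0.1376]
sNL [ 0.4862 -0.0315  0.1052] 0.003 [ 0.4876 -0.0305] [ 0.4854 -0.0337]
sFL [ 0.5896 -0.0558  0.104 ] 0.0032 [ 0.5917 -0.0542] [ 0.5887 -0.0566]
sFR [ 0.5664 -0.1589  0.1047] 0.003 [ 0.5681 -0.1575] [ 0.5657 -0.1606]
ball [ 0.504  -0.0527  0.1683] 0.0023 [ 0.4562 -0.0784] [ 0.51   -0.1437]
[ 0.5255 -0.0957  0.1   ] -12.801111686412385 -12.470977214439134
yaw -12.635304057415373 ball gate [-0.0304  0.0372] 0.13830076089350823 across -0.262480792775078 fore -0.21656892394153088
[ 0.5263 -0.0954  0.1047] -13.083283346188885 -12.607644297553813
yaw -12.845686081231658 ball gate [-0.0313  0.0366] 0.13357355514298308 across -0.26728213135170326 fore -0.23012857693868335
```

Gate centre is about (0.526, -0.0955, 0.105), yaw -12.8°. The ball sits at gate (-31, +37) mm, so fore is about -0.22. I turn the tool to line up with the gate and come down behind the ball.

```bash
python3 -m jog '[[[-20,-2,20],[0,0,6.4],1],[[-43,-2,50],[0,0,12.8],1],[[-43,-2,85],[0,0,12.8],1],[[-43,-2,120],[0,0,12.8],1],[[-43,-2,150],[0,0,12.8],1],[[-43,-2,180],[0,0,12.8],1],[[-43,-2,210],[0,0,12.8],1],[[-43,-2,230],[0,0,12.8],1],[[-43,-2,240],[0,0,12.8],1],[[-43,-2,240],[0,0,12.8],1],[[-43,-2,240],[0,0,12.8],1]]'
python3 - <<'E'
from h import *
a=snap("scene","s2.png"); b=snap("side","d2.png")
A=cv2.resize(a[110:210,240:340],None,fx=4,fy=4,interpolation=2)
B=cv2.resize(b[120:220,310:410],None,fx=4,fy=4,interpolation=2)
cv2.imwrite("pics/c2.png",np.hstack([A,B])[:,:,::-1])
E
```

```text
time_s: 1.92
position: [0.4637, -0.0431, 0.1513]
tcp_rot: [[0.221, 0.975, -0.002], [0.975, -0.221, 0.001], [0.0, -0.002, -1.0]]
force: [-0.5, 0.1, 0.5]
opening: 0.004
```

View pics/c2.png

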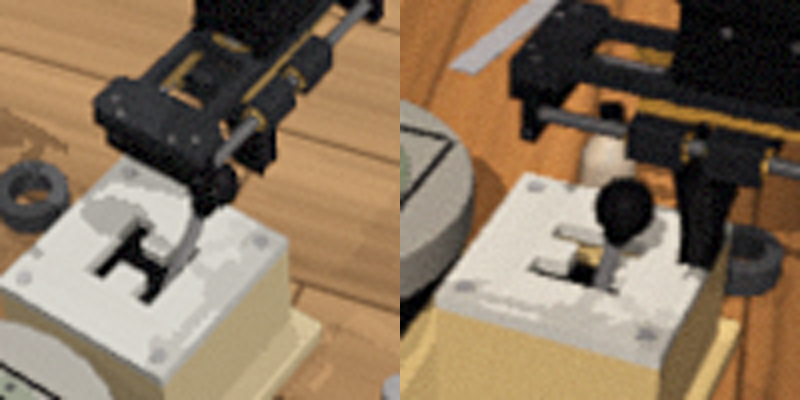

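Closed fingers are behind the ball: in the right half of the crop the ball is at about (625,210) and the finger's leading edge at about (680,215), a gap of roughly 10 mm. I push forward most of the way, then measure.

```bash
python3 -m jog '[[[0,4,0],[0,0,0],1],[[0,8,0],[0,0,0],1],[[0,12,0],[0,0,0],1],[[0,15,0],[0,0,0],1],[[0,18,0],[0,0,0],1],[[0,21,0],[0,0,0],1],[[0,24,0],[0,0,0],1],[[0,27,0],[0,0,0],1],[[0,30,0],[0,0,0],1],[[0,30,0],[0,0,0],1]]'
cat >> h.py <<'E'
C=np.array([.526,-.0955]); Y=np.radians(-12.8); RG=np.array([[np.cos(Y),-np.sin(Y)],[np.sin(Y),np.cos(Y)]])
def gate(p): return (RG.T@(np.array(p)[:2]-C)*1000).round(1)
def look(t,w=50):
    a=snap("scene",f"s{t}.png"); b=snap("side",f"d{t}.png")
    m=np.r_[C+RG@[0,0],.15]; o=[]
    for im,n in((a,"scene"),(b,"side")):
        u,v=proj(cam(n),m).astype(int); u0,v0=u-w,v-w
        o.append(cv2.resize(im[v0:v0+2*w,u0:u0+2*w],(400,400),interpolation=2)); print(n,u0,v0)
    cv2.imwrite(f"pics/c{t}.png",np.hstack(o)[:,:,::-1])
    s=bot.read_state(); print("tcp gate",gate(s["position"]),s["position"][2],np.round(s["force"],1),s["time_s"])
E
python3 -c "
from h import *
look(3)"
```

```text
time_s: 2.85
position: [0.4928, -0.0495, 0.1526]
tcp_rot: [[0.222, 0.975, 0.0], [0.975, -0.222, 0.0], [0.0, 0.0, -1.0]]
force: [-2.7, 2.4, 3.6]
opening: 0.005
scene 223 111
side 307 117
tcp gate [-42.9  37.4] 0.15250973402150314 [-2.4  2.7  3.7] 2.95
```

View pics/c3.png

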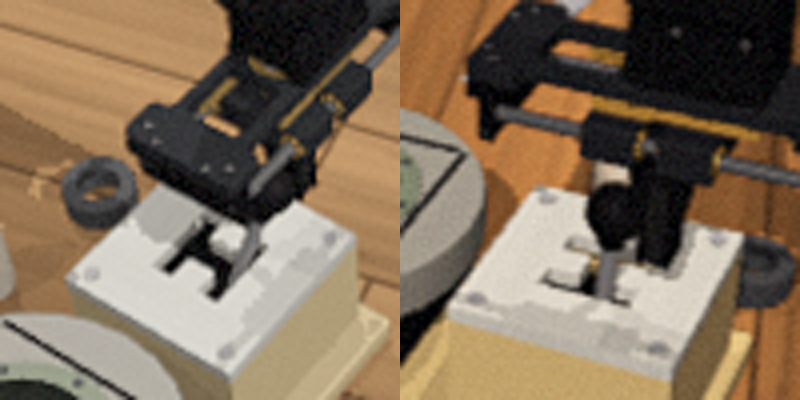

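```bash
cat >> h.py <<'E'
def ongy(c,u,v,gy):  # ray onto the plane gate y = gy (mm)
    o,d=ray(c,u,v); n=np.r_[RG[:,1],0]; c0=np.r_[C,0]
    p=o+d*((gy/1000-n@(o-c0))/(n@d)); return np.r_[gate(p),p[2].round(4)]
E
python3 - <<'E'
from h import *
g=cv2.cvtColor(cv2.imread("pics/d3.png"),6)
for v in range(160,182,2): print(v,g[v,345:375])
cd=cam("side")
print(ongy(cd,307+215/4-.4,117+213/4-.4,37))
print("check at start", ongy(cd,230+545/4-.4,130+172/4-.4,37))
E
```

```text
160 [139 143 145 150 132 108  91  89  77  63  83 139 160 173 187 194 197 201
 176  72  11   2  11  16  14  13  22  26  24  26]
162 [136 147 147 129 111  91  90  91  77  68  94 129 124 101 100  91  94 114
 131  91  13   2  14  12  18   8  20  15  16  10]
164 [210 196 174 120  95  90  90  80  65  50  59  34  12   0  16  10   7   8
  16   4  13  15   6  13  15  26  15  23  16  17]
166 [170 190 211 216 209 207 210 206 171  51  13   5  10  13  18  11  17  24
  15  10   9  11  10   8  19  19  25  29  22   8]
168 [205 211 211 211 209 212 212 203 133  21   6  18  12  18  18  36  22  12
  13   0  13   1  15   8  21  25  21  27  24   6]
170 [207 211 208 214 209 210 213 195  85  11   9   7  20  18  18  30  23  18
  16  13   8  20   0  14  32  22  20  21  21  13]
172 [210 213 208 211 213 212 215 213 166  39   0   7  13  20  14  15  20  18
  14  18  14  13  13  18  23  22  23  22  23   2]
174 [211 213 209 213 215 216 215 218 212 172  41   7   1  15  13  13  17  17
  11   5  13  18   6  14  21  22  17  22  25  15]
176 [211 210 213 202 170 171 182 185 191 201 170  66   9   3   7   5  12   3
  19  43  65  54  14  13  21  31  23  15   4   9]
178 [212 214 197 135 112 148 175 174 175 182 178 140  39  10   0   0   2  30
  94 152 131  45   6  12  18  23  27  15  12  12]
180 [212 215 215 213 206 200 196 177 167 130 118 125 104  94  99  96  95 100
 104 101  88  25   0  14  25  25  25  15   8   1]
[-19.5     37.       0.1732]
check at start [-31.7     37.       0.1697]
```

Ball is now at gate x ≈ -19.5 mm with finger offset about 23.4 mm. Another 20 mm puts it in the cross channel.

```bash
python3 -m jog '[[[0,3,0],[0,0,0],1],[[0,6,0],[0,0,0],1],[[0,9,0],[0,0,0],1],[[0,12,0],[0,0,0],1],[[0,15,0],[0,0,0],1],[[0,18,0],[0,0,0],1],[[0,20,0],[0,0,0],1],[[0,20,0],[0,0,0],1]]'
python3 -c "
from h import *
look(4)
g=cv2.cvtColor(cv2.imread('pics/d4.png'),6)
for v in range(158,182,2): print(v,g[v,335:365])"
```

```text
time_s: 3.62
position: [0.5127, -0.0544, 0.1526]
tcp_rot: [[0.222, 0.975, 0.001], [0.975, -0.222, -0.0], [-0.0, 0.001, -1.0]]
force: [-2.4, 1.8, 2.5]
opening: 0.003
scene 223 111
side 307 117
tcp gate [-22.5  37.1] 0.152529617884414 [-1.5  0.8  2.1] 3.7167
158 [132 135 131 141 136 131 140 141 129 100  87  93  93 103  99 103  98  94
  87  63  15   2   0  12   3  15  26  21  18  29]
160 [132 136 137 135 140 143 145 130 102  92  92  91  73  60  39  22  21  29
  27  40  25   3   3  10  16  18  16  17  10   1]
162 [134 139 134 137 139 142 130  95  90  90  57  19   6   6  10  11  16  11
   7   9   6   8   4  11  17  23  23  17  21  15]
164 [115 139 142 133 151 195 217 217 204 132  27  11   9  13  15  19  19  16
  14  17   6  12   2   9  16  19  30  16  22  14]
166 [ 94 111 138 172 214 223 201 171 144  29   1  10  19  20  24  29  35  26
  20  11  13  14   0  15  15  28  25  23  19   7]
168 [ 89 112 179 214 217 216 215 210 179  39   2  12  13  12  19  24  25  17
  24  14   3   8   7  19  21  28  18  16  23  19]
170 [133 195 219 217 213 214 213 215 195  98  17   1   4  16  13  11  14  10
  10   7   9  17   0  13   8  27  17  23  26   8]
172 [216 219 214 215 215 214 218 212 216 216 177  62   3   6   0  16  11  14
  12  13  14  18  12  14  19  14  19  26  20  20]
174 [215 212 214 214 215 211 212 213 208 211 214 213 179  92  12   8   9  10
   4  12  83 129  40  21  24  23  24  20  22   7]
176 [219 217 214 215 211 208 210 210 209 213 210 215 218 194  67  11   5  10
  10  45 110 118  20  13  28  21  13  15  13   3]
178 [216 216 215 208 213 211 211 210 214 206 214 214 197 138  99  78 102 106
 109  96  99  83  20   2  19  14  22  22  17  11]
180 [215 215 212 212 213 210 208 213 214 212 215 212 212 212 201 150 106 116
 117 101  85  92  60  79 102  61  47  22   7  10]
```

```bash
python3 -m jog '[[[0,-10,0],[0,0,0],1],[[10,-22,0],[0,0,0],1],[[40,-24,0],[0,0,0],1],[[50,-10,0],[0,0,0],1],[[50,10,0],[0,0,0],1],[[50,22,0],[0,0,0],1],[[50,22,0],[0,0,0],1]]'
python3 -c "
from h import *
print(ongy(cam('side'),351.4,168,38))
look(5)"
```

```text
time_s: 4.3
position: [0.5475, -0.0109, 0.1528]
tcp_rot: [[0.221, 0.975, 0.006], [0.975, -0.221, -0.002], [-0.0, 0.006, -1.0]]
force: [-0.3, -0.3, -0.5]
opening: 0.008
[-0.     38.      0.1731]
scene 223 111
side 307 117
tcp gate [-1.7 87.1] 0.1522118710397826 [-0.6  0.3  0.5] 4.4
```

View pics/c5.png

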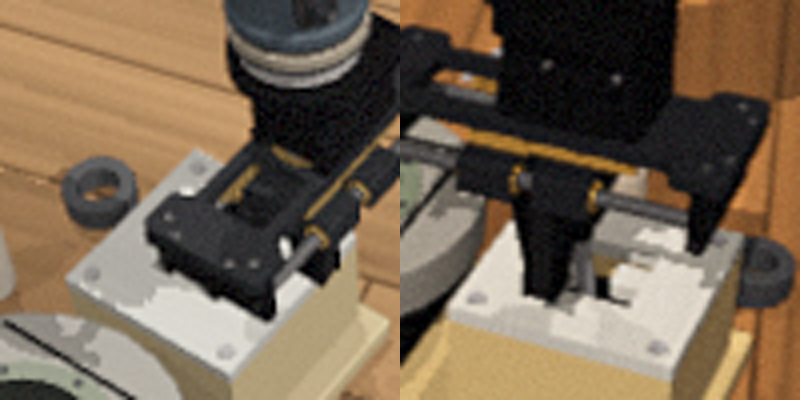

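Lever is in the cross channel (ball gate x ≈ 0), with the fingers now on its left. Pushing across.

```bash
python3 -m jog '[[[-15,1,0],[0,0,0],1],[[-21,1,0],[0,0,0],1],[[-26,1,0],[0,0,0],1],[[-31,1,0],[0,0,0],1],[[-36,1,0],[0,0,0],1],[[-41,1,0],[0,0,0],1],[[-46,1,0],[0,0,0],1],[[-51,1,0],[0,0,0],1],[[-56,1,0],[0,0,0],1],[[-61,1,0],[0,0,0],1],[[-66,1,0],[0,0,0],1],[[-70,1,0],[0,0,0],1]]'
python3 -c "
from h import *
look(6)"
```

```text
time_s: 5.4
position: [0.5297, -0.0794, 0.1525]
tcp_rot: [[0.222, 0.975, 0.0], [0.975, -0.222, -0.0], [-0.0, 0.0, -1.0]]
force: [1.9, 2.6, 1.8]
opening: 0.007
scene 223 111
side 307 117
tcp gate [-0.1 16.2] 0.1523686447029884 [ 1.2 -0.1 -0.3] 5.5
```

View pics/c6.png

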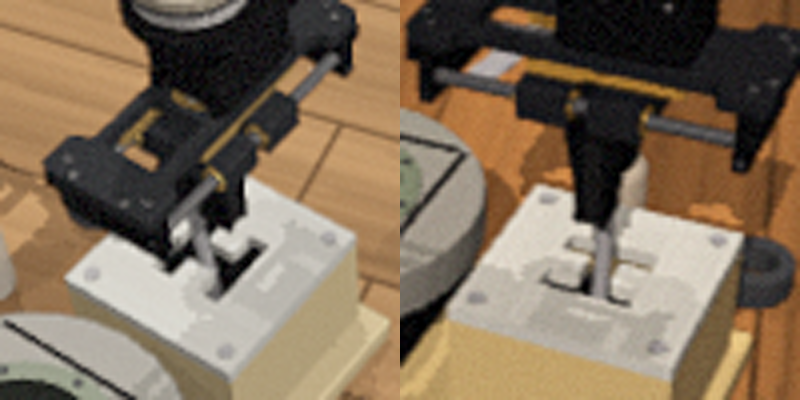

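Lever is part-way across at a contact force of a few newtons. I push on almost to the right-hand stop.

```bash
python3 -m jog '[[[-4,0,0],[0,0,0],1],[[-8,0,0],[0,0,0],1],[[-12,0,0],[0,0,0],1],[[-16,0,0],[0,0,0],1],[[-19,0,0],[0,0,0],1],[[-22,0,0],[0,0,0],1],[[-24,0,0],[0,0,0],1],[[-26,0,0],[0,0,0],1]]'
python3 -m jog '[[[-1,0,0],[0,0,0],1],[[-1,0,0],[0,0,0],1]]'
python3 -m jog '[[[-1,0,0],[0,0,0],1],[[-1,0,0],[0,0,0],1]]'
python3 -c "
from h import *
look(7)"
```

```text
time_s: 6.17
position: [0.5234, -0.104, 0.1522]
tcp_rot: [[0.222, 0.975, -0.001], [0.975, -0.222, 0.001], [0.0, -0.001, -1.0]]
force: [2.7, 3.5, -2.5]
opening: 0.003
time_s: 6.33
position: [0.5234, -0.1051, 0.1524]
tcp_rot: [[0.222, 0.975, -0.001], [0.975, -0.222, 0.0], [-0.0, -0.001, -1.0]]
force: [1.6, 1.5, -2.1]
opening: 0.006
time_s: 6.5
position: [0.5233, -0.1059, 0.1525]
tcp_rot: [[0.221, 0.975, -0.001], [0.975, -0.221, 0.0], [0.0, -0.001, -1.0]]
force: [1.3, 2.1, -2.3]
opening: 0.006
scene 223 111
side 307 117
tcp gate [ -0.2 -10.7] 0.1525500642933625 [ 1.1  2.5 -3.6] 6.6
```

```bash
python3 -m jog '[[[-1,0,0],[0,0,0],1],[[-1.5,0,0],[0,0,0],1],[[-1.5,0,0],[0,0,0],1]]'
python3 -m jog '[[[-1,0,0],[0,0,0],1],[[-1,0,0],[0,0,0],1]]'
python3 -c "
from h import *
look(8)
g=cv2.cvtColor(cv2.imread('pics/s8.png'),6)
for v in range(136,168,2): print(v,g[v,238:275])"
```

```text
time_s: 6.85
position: [0.5231, -0.1074, 0.1525]
tcp_rot: [[0.222, 0.975, -0.0], [0.975, -0.222, 0.0], [0.0, -0.0, -1.0]]
force: [0.7, 3.0, -1.8]
opening: 0.003
time_s: 7.02
position: [0.5229, -0.1085, 0.1525]
tcp_rot: [[0.222, 0.975, -0.0], [0.975, -0.222, 0.0], [-0.0, -0.0, -1.0]]
force: [0.2, 3.2, -1.8]
opening: 0.007
scene 223 111
side 307 117
tcp gate [ -0.1 -13.3] 0.1525503634042199 [ 1.   2.2 -1.4] 7.1167
136 [142  96  54  50  45  40  39  52  88 117 106  87  53  37  31  33  32  30
  36  28  29  30  21  29  34  49  44  50  51  47  35  37  78 124  90  35
  47]
138 [ 52  52  50  35  46  51  96 117 106  96  47  28  40  39  50  47  44  33
  32  35  39  33  39  44  46  49  52  40  41  41  80 128 124  74  27  39
  76]
140 [ 50  34  36  38  55 115 113 100  90  96  58  29  21  27  33  35  49  36
  26  29  39  47  48  54  50  35  33  54  84 128 124  81  46  46  42  47
  52]
142 [ 60  51  52  81 122 106  92 125 120  90  49  20  21  23  31  29  29  23
  39  42  48  49  52  43  42  51  94 128 123  78  36  45  49  49  53  52
  52]
144 [ 52  57  49  57  53  70 110 138 150 153 151 140 110  80
[... 1111 characters left out ...]
03 115 101  83  53  19  33  22  19  15  15  15  13  13  14  36  27  14
   1]
160 [ 21  14  12   6  15  17  20  23  25  43  38  40  42  35  31   2  92 116
  94  82 127 188 220 202 140 105  75  34  13  10  14  19   3  25  74 157
 163]
162 [ 92  49  25   8  18   9  13  18  22  29  29  37  30  22  24  10  43 104
 100 168 212 218 213 218 198 135 108 103 112 147 128  63   2 104 204 206
 207]
164 [129 110  65  39  29  18  21  12  21  12  15  20   8  24  19  18  22 138
 173 204 207 212 216 216 219 186 126 141 159 166 203 219 199 206 204 188
 144]
166 [125 126 114  88  64  46  44  41  23  11  13  23  52  35  20  24  12  86
 169 175 172 174 201 207 207 217 180 136 147 156 172 201 212 189 172 162
  94]
```

View pics/c8.png

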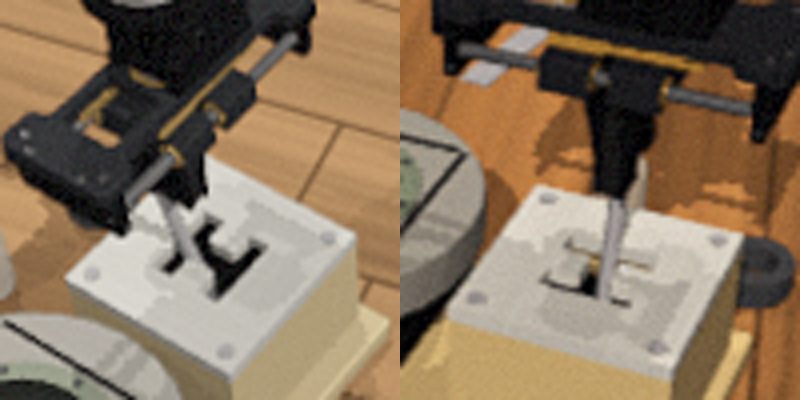

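No stop felt yet (about 3 N, only friction). I carry on in 1 mm steps until the force rises.

```bash
python3 -m jog '[[[-1,0,0],[0,0,0],1],[[-1,0,0],[0,0,0],1]]' | grep -E "pos|force"
python3 -m jog '[[[-1,0,0],[0,0,0],1],[[-1,0,0],[0,0,0],1]]'| grep -E "pos|force"
python3 -c "
from h import *
print(gate(bot.read_state()['position']))"
```

```text
position: [0.5227, -0.1094, 0.1525]
force: [1.6, 4.0, -1.8]
position: [0.5225, -0.11, 0.1524]
force: [2.5, 3.7, -2.6]
[ -0.2 -14.9]
```

```bash
python3 -m jog '[[[-1,0,0],[0,0,0],1],[[-1,0,0],[0,0,0],1]]' | grep -E "pos|force"
python3 -m jog '[[[-1,0,0],[0,0,0],1],[[-1,0,0],[0,0,0],1]]'| grep -E "pos|force"
python3 -c "
from h import *
print(gate(bot.read_state()['position']))"
```

```text
position: [0.5223, -0.1105, 0.1524]
force: [1.5, 5.8, -3.5]
position: [0.5222, -0.1109, 0.1523]
force: [2.7, 8.2, -3.6]
[ -0.3 -15.9]
```

The force rises with almost no motion, so the right-leg stop is reached (TCP gate y ≈ -16, ball ≈ -41). I go around behind the ball.

```bash
python3 -m jog '[[[12,0,0],[0,0,0],1],[[20,-15,0],[0,0,0],1],[[20,-40,0],[0,0,0],1],[[8,-50,0],[0,0,0],1],[[-15,-50,0],[0,0,0],1],[[-24,-45,0],[0,0,0],1],[[-24,-40,0],[0,0,0],1],[[-24,-40,0],[0,0,0],1]]'
python3 -c "
from h import *
look(9)"
```

```text
time_s: 8.45
position: [0.4802, -0.1284, 0.1532]
tcp_rot: [[0.223, 0.975, 0.004], [0.975, -0.223, -0.002], [-0.001, 0.004, -1.0]]
force: [0.8, 0.0, 0.1]
opening: 0.005
scene 223 111
side 307 117
tcp gate [-39.2 -41. ] 0.1526778772811504 [-0.1  0.2  0.8] 8.55
```

View pics/c9.png

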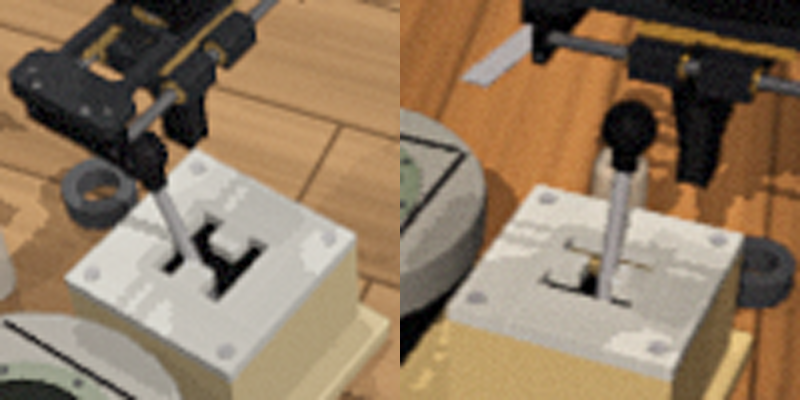

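Ball (right half, about (629,129)) leans right in the right leg, and the fingers are clear behind it. I push forward into slot 3.

```bash
python3 -c "
from h import *
print(ongy(cam('side'),363.8,148.8,-40))"
python3 -m jog '[[[0,8,0],[0,0,0],1],[[0,14,0],[0,0,0],1],[[0,18,0],[0,0,0],1],[[0,22,0],[0,0,0],1],[[0,26,0],[0,0,0],1],[[0,30,0],[0,0,0],1],[[0,34,0],[0,0,0],1],[[0,38,0],[0,0,0],1],[[0,42,0],[0,0,0],1],[[0,46,0],[0,0,0],1],[[0,49,0],[0,0,0],1],[[0,50,0],[0,0,0],1]]'
python3 -m jog '[[[0,2,0],[0,0,0],1],[[0,3,0],[0,0,0],1]]'
python3 -c "
from h import *
print(gate(bot.read_state()['position']))"
```

```text
[  0.7    -40.       0.1753]
time_s: 9.55
position: [0.5257, -0.1371, 0.152]
tcp_rot: [[0.221, 0.975, -0.003], [0.975, -0.221, 0.002], [0.001, -0.003, -1.0]]
force: [-4.1, 1.3, -0.1]
opening: 0.002
time_s: 9.72
position: [0.5283, -0.1376, 0.1517]
tcp_rot: [[0.221, 0.975, -0.003], [0.975, -0.221, 0.002], [0.001, -0.004, -1.0]]
force: [-4.3, 2.6, -1.4]
opening: 0.006
[ 11.6 -40.6]
```

```bash
python3 -m jog '[[[0,2,0],[0,0,0],1],[[0,4,0],[0,0,0],1],[[0,4,0],[0,0,0],1]]' | grep -E "pos|force"
for i in 1 2; do python3 -m jog '[[[0,1,0],[0,0,0],1],[[0,1,0],[0,0,0],1]]'| grep -E "pos|force"; done
python3 -c "
from h import *
print(gate(bot.read_state()['position']))"
```

```text
position: [0.5325, -0.1387, 0.1515]
force: [-3.3, 1.5, -3.5]
position: [0.5333, -0.139, 0.1517]
force: [-5.0, 3.1, -3.9]
position: [0.5344, -0.1394, 0.1518]
force: [-3.3, 2.5, -3.8]
[ 17.9 -40.9]
```

```bash
python3 -m jog '[[[0,1,0],[0,0,0],1],[[0,1,0],[0,0,0],1]]'| grep -E "pos|force"
python3 -m jog '[[[0,1,0],[0,0,0],1],[[0,1,0],[0,0,0],1]]'| grep -E "pos|force"
python3 -c "
from h import *
print(gate(bot.read_state()['position']))"
```

```text
position: [0.535, -0.1395, 0.1518]
force: [-4.6, 2.2, -3.9]
position: [0.5353, -0.1395, 0.1517]
force: [-6.4, 2.0, -4.1]
[ 18.9 -40.9]
```

```bash
python3 -m jog '[[[0,1,0],[0,0,0],1],[[0,1,0],[0,0,0],1]]'| grep -E "pos|force"
python3 -m jog '[[[0,1,0],[0,0,0],1],[[0,1,0],[0,0,0],1]]'| grep -E "pos|force"
```

```text
position: [0.5356, -0.1396, 0.1516]
force: [-6.9, 2.0, -2.6]
position: [0.5359, -0.1396, 0.1516]
force: [-9.1, 3.0, -2.6]
```

End stop felt (9 N, motion stalled). Now I back straight off, rise clear and check.

```bash
python3 -m jog '[[[0,-10,0],[0,0,0],1],[[0,-30,0],[0,0,0],1],[[0,-55,0],[0,0,0],1],[[0,-70,-15],[0,0,0],1],[[0,-70,-50],[0,0,0],1],[[0,-70,-90],[0,0,0],1],[[0,-70,-130],[0,0,0],1],[[0,-70,-170],[0,0,0],1],[[0,-70,-200],[0,0,0],1],[[0,-70,-200],[0,0,0],1],[[0,-70,-200],[0,0,0],1]]'
python3 -c "
from h import *
look(10,70)"
```

```text
time_s: 11.88
position: [0.4739, -0.127, 0.3563]
tcp_rot: [[0.222, 0.975, 0.011], [0.975, -0.222, -0.006], [-0.003, 0.012, -1.0]]
force: [-1.6, -0.1, -0.4]
opening: 0.003
scene 203 91
side 287 97
tcp gate [-46.5 -41.5] 0.3526592958531027 [-1.  -0.6 -0.5] 11.9833
```

View pics/c10.png

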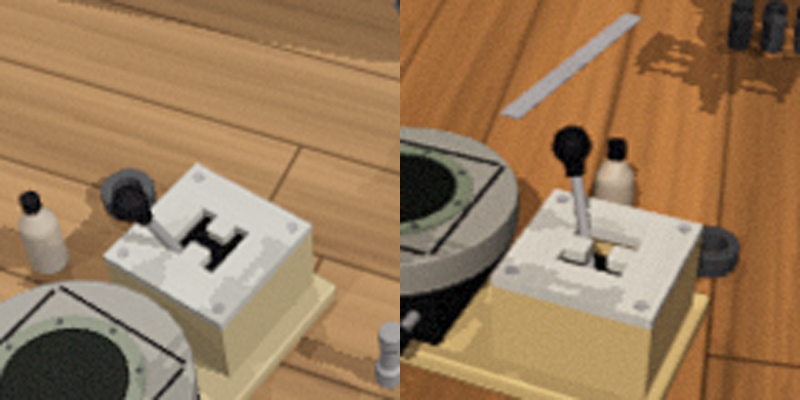

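The lever leans into the far-right slot and the robot is clear. Bottle, ring and plug are still standing. Now a triangulation of the ball (scene (131,200), side (572,144)) and a before/after check of the bystanders, then hand in.

```bash
python3 - <<'E'
from h import *
k=140/400
p,e=cross(ray(cam("scene"),203+131*k-.3,91+200*k-.3),ray(cam("side"),287+172*k-.3,97+144*k-.3))
b=gate(p); h=(p[2]-.035)*1000
print(b,p[2],e,"across",np.arctan2(-b[1],h),"fore",np.arctan2(b[0],h))
for n,(a,c),rs in(("scene","s1.png s10.png".split(),dict(bottle=(205,155,232,190),plug=(330,200,350,230))),("side","d1.png d10.png".split(),dict(plug=(325,240,350,282),ring=(396,175,408,196)))):
    A,B=cv2.imread("pics/"+a,0),cv2.imread("pics/"+c,0)
    for m,(x0,y0,x1,y1) in rs.items():
        r=cv2.matchTemplate(B[y0-6:y1+6,x0-6:x1+6],A[y0:y1,x0:x1],cv2.TM_CCOEFF_NORMED); _,v,_,l=cv2.minMaxLoc(r); print(n,m,round(v,2),"shift px",l[0]-6,l[1]-6)
if b[0]>36 and b[1]<-32: bot.hand_in(); print("handed in")
E
```

```text
[ 41.3 -40.1] 0.16916370304764447 0.001001305573030637 across 0.29043684040681017 fore 0.2986273473377657
scene bottle 1.0 shift px 0 0
scene plug 0.98 shift px 0 0
side plug 0.96 shift px 0 0
side ring 0.99 shift px 0 0
the job is handed in; nothing more can be done
handed in
```

The lever is in slot 3 (far right), and I handed the job in at about 12 s on the clock with the arm lifted clear. With closed fingertips I pushed it forward along the left leg to the cross channel. From there I pushed it across to the right-hand stop, then forward to the end stop. The force readings, taken at the end of each move, never exceeded about 10 N.

- **Lever position:** the last triangulation from both cameras put the ball at 41 mm forward and 40 mm right of the gate centre. That is across ≈ +0.29 and fore ≈ +0.30, the far end of slot 3 to within measuring error.
- **Objects left alone:** comparing pictures from just before the first push and after the last, the oil bottle, plug gauge and ring gauge showed no shift (0 pixels).

No check failed or disagreed.

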